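# Level the optical stage with its foot screws

### The arm

A 6-joint arm with a two-finger parallel gripper is mounted at the origin on a cart in front of the work surface, level with it; the furniture and walls round the work are solid. World frame = base frame: x ahead of the robot, y to its left, z up, the work surface at z = 0. Lengths are in mm, angles in rad, forces in N, time in s.
With the tool pointing down it reaches from about 275 to 1000 mm from the base axis. Payload 8.4 kg.
Tool frame: the origin (TCP) lies on the mounting face of the last link; the fingertips stand 173 mm ahead of it and the grasp point (between the pads) lies 155 mm ahead of it; z points along the fingers, y is the line along which they close (so a half turn about z gives the same grasp; the last joint's range is limited). The gripper opens to 85 mm and grips with 20 to 120 N. Pads are 22 mm wide; open, the fingers measure 114 mm over their backs; the gripper's body (76 mm by 85 mm) begins 54 mm behind the grasp point. The pads swing forward as they close: fully open they stand 13 mm farther back than shut.
Start: joints at [-1.186, 0.353, 1.633, -0, 1.155, -0.002], TCP at [235.766, -578.83, 404.681] pointing down, gripper open.
Joint ranges: [-2.63, 2.63], [-0.92, 2.1], [0.06, 2.66], [-1.3, 4.44], [0, 2.69], [-3.02, 3.02]. Speed limits (rad/s): [2.22, 2.22, 2.79, 3.14, 3.14, 3.14].

### API

Orientations are given as a unit quaternion [w, x, y, z].
In Python, from bench import ctrl gives the robot as it stands.
- The arm moves only by the tool step_arm, never from a script. Its argument "rows" is a list of rows, each an object with "gripper": the opening, from 0 (shut) to 1 (fully open); "translation": the shift along the tool's x, y, z in mm, a list of three; "angular": the turn, a rotation vector about the tool's x, y, z in rad, a list of three. A call has 1 to 20 rows; each row shifts and turns the commanded pose from where the row before left it, along the tool's axes as they then stand; what a row does not reach is not made up. A row lasts 1/12 s, in which the tool goes at most 41.7 mm and 7.16 degrees, less where a joint would pass 70% of its speed; a pose out of reach is approached as far as the arm can. A call is refused whole if a number of a shift passes 41.7 or a number of a turn 0.125, either way. A call with a gripper value outside its range is refused whole. The fingers move at their own pace and stop on an object; the grip force is fixed at half the most. Time passes only in rows, so rows that do not move let the fingers close. It gives the time, the measured TCP pose, the force, the opening and the grip force at its end, in the units of the state.
- ctrl.observe(): the state, without advancing time (a new reading comes with each control period).
- ctrl.get_image(name): name is "side" or "top"; returns the picture (384x512x3 uint8, red, green, blue); there is no depth.
- ctrl.camera_info(name): a dict with "intrinsics" (3x3 intrinsics, pixels), "dist_coeffs" ([k1, k2, p1, p2, k3] as OpenCV has them; the pictures are not rectified), "T" (4x4, takes a point from camera to world coordinates). Camera axes: x right, y down, z forward; pixel columns grow to the right and rows downward; lengths in mm; the calibration is good to about 2 mm. A picture is of the moment at which its call begins. camera_info takes no time and is no camera call.
- ctrl.job_done(): hands the job in; it is judged then, once.
The state is a dict: "t": time; "q": joint angles; "joint_vel": joint speeds; "tau": joint torques, N m; "ee_pos": TCP position; "orientation": TCP orientation; "wrist_force": force on the tool from outside, world axes, zero at the start; "moment": the same for the moment, N m; "finger_gap": opening from 0.0 (shut) to 1.0 (fully open); "gripper_force": force on a finger pad.
Only numpy, scipy, OpenCV 4.12 (cv2) and the standard library are available. Lean on these libraries where they do the work, as an engineer would, in place of code of your own. Each camera call takes 0.05 s, during which the arm holds its last target. There are 200 camera calls.

### The job

Level the optical stage plate on the bench: turn its two foot screws, the blue-capped and the orange-capped knob, one after the other until the bubble of each of its two spirit vials sits between the black marks, then let go of the knobs.

Things in the scene. Friction and masses are not known exactly. Their poses are not given: they have to be found in the camera images.
- screw_blue: Foot screw: round black knurled knob, 36 mm across, 24 mm high, blue cap with white pointer line; origin on its axis at mid-height of the knob, 66 mm above the bench, z up; the knob never rises. Under it 14 mm free (thin shaft, bush) to the square plate, 170 mm, top at 40 mm. Grip it across from above in any direction. Turns stiffly (0.06 N m), stays where left.
- screw_orange: The other foot screw, same knob with an orange cap, at the opposite corner of the plate (184 mm away). The fixed foot, a small steel dome that cannot turn, is at a corner between them. Each screw starts at most 1.2 rad off level; stops lie at 1.9 rad either side of level.
- bubble_blue (a joint): Bubble of the blue vial (black, 76x20 mm, yellow-green window; lies along the plate's edge between the fixed foot and the blue screw; bubble pale, 14 mm long). Value: m from midway between the two black marks, + towards the blue screw; the inner edges of the marks are 13 mm from the middle, so within 0.006 the bubble is between them.
- bubble_orange (a joint): The same for the orange screw's vial, + towards the orange screw. Each screw moves only the bubble of its own vial: turning it clockwise (seen from above) raises the plate there and moves the bubble at once towards that screw, 16 mm per radian of turn; anticlockwise moves it away. Vials stand 8 mm proud of the plate.

How it is judged (in metres and radians):
At the end, for the whole second after the job is handed in: Each vial's bubble is within 6 mm of the middle of its marks (wholly between them), both screws at rest and released (value of joint bubble_blue between -0.006 and 0.006 m and value of joint bubble_orange between -0.006 and 0.006 m and angular speed of each of screw_blue, screw_orange below 0.05 rad/s); the robot touches nothing.
It also fails if it takes over 45 s, if anything falls off the work surface, if the arm or the gripper's body presses on something with over 40 N, if the wrist force passes 120 N, or if a joint passes its speed limit or range.

## Working session

There is one attempt and no reset: what is moved stays moved. The work goes in short steps, Python scripts to look and compute and a tool call to move; the robot and the scene stay as the last step left them, time stands still between calls to the robot, and variables do not carry over. Pictures are saved under pics/ and viewed, at most 10 in all, crops included, and the job is handed in when it is done.

Besides the shell and the picture viewer there is one more tool, called after "Emit:" in YAML: its name, and indented under it one key for each argument. step_arm: Moves the arm, as the interface text tells. Its arguments: {"type":"object","properties":{"rows":{"type":"array"}},"required":["rows"]}

```bash
mkdir -p pics
python3 - <<'E'
from bench import ctrl
import cv2,numpy as np
for n in("top","side"):
    im=ctrl.get_image(n); cv2.imwrite(f"pics/{n}0.png",im[:,:,::-1])
    i=ctrl.camera_info(n); print(n,np.round(i["T"],3).tolist(),np.round(i["intrinsics"],1).tolist(),i["dist_coeffs"])
s=ctrl.observe(); print({k:np.round(v,3).tolist() for k,v in s.items()})
E
```

```text
top [[-0.019, -0.975, 0.223, 362.857], [-1.0, 0.019, -0.001, 117.598], [-0.004, -0.223, -0.975, 934.179], [0.0, 0.0, 0.0, 1.0]] [[396.1, 0.0, 254.8], [0.0, 396.1, 190.5], [0.0, 0.0, 1.0]] [0.01727009 0.         0.         0.         0.        ]
side [[0.961, -0.08, 0.264, 343.779], [-0.276, -0.343, 0.898, -635.19], [0.019, -0.936, -0.351, 394.336], [0.0, 0.0, 0.0, 1.0]] [[357.5, 0.0, 256.7], [0.0, 357.5, 189.9], [0.0, 0.0, 1.0]] [-0.11175669  0.          0.          0.          0.        ]
{'t': 0.1, 'q': [-1.186, 0.354, 1.634, 0.0, 1.155, -0.002], 'joint_vel': [-0.002, -0.002, -0.004, 0.001, -0.001, 0.001], 'tau': [-0.0, -60.636, -34.282, 0.0, 0.004, 0.0], 'ee_pos': [235.68, -578.616, 404.057], 'orientation': [-0.001, 0.981, 0.192, -0.0], 'wrist_force': [-0.347, 0.231, 0.108], 'moment': [-0.026, 0.037, -0.024], 'gripper_force': 0.0, 'finger_gap': 1.0}
```

View pics/top0.png

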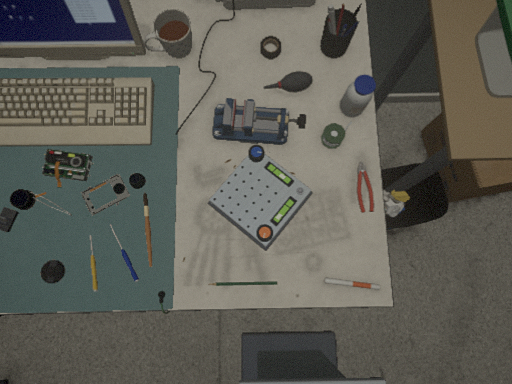

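View pics/side0.png

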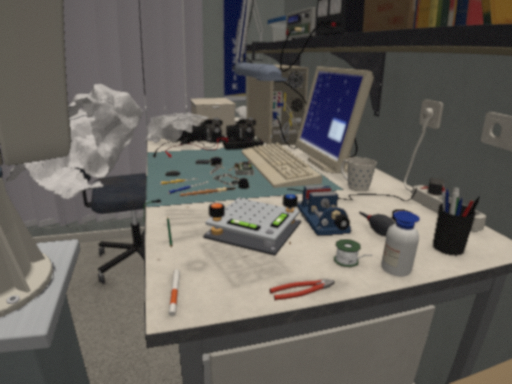

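The top view shows the blue knob near (257,153), the orange knob near (265,232), and the vials near (279,174) and (284,211). The vise sits just above-left of the blue knob. Next I'll measure these positions and enlarge the plate.

```bash
cat > h.py <<'E'
from bench import ctrl
import cv2,numpy as np
def ray(n,uv,z):
    i=ctrl.camera_info(n);K=np.array(i["intrinsics"]);T=np.array(i["T"])
    p=cv2.undistortPoints(np.array([[uv]],float),K,np.array(i["dist_coeffs"]))[0,0]
    d=T[:3,:3]@[p[0],p[1],1];o=T[:3,3]
    return (o+d*(z-o[2])/d[2])[:2]
def pix(n,P):
    i=ctrl.camera_info(n);T=np.array(i["T"]);R=T[:3,:3].T
    return cv2.projectPoints(np.array([P],float),cv2.Rodrigues(R)[0],-R@T[:3,3],np.array(i["intrinsics"]),np.array(i["dist_coeffs"]))[0][0,0]
def cap(im,lo,hi,roi):
    h=cv2.cvtColor(im,cv2.COLOR_RGB2HSV);m=cv2.inRange(h,lo,hi)
    x0,y0,x1,y1=roi;k=np.zeros_like(m);k[y0:y1,x0:x1]=m[y0:y1,x0:x1]
    n,_,s,c=cv2.connectedComponentsWithStats(k);j=1+np.argmax(s[1:,4]);return c[j],s[j]
E
python3 - <<'E'
from h import *
im=ctrl.get_image("top")
b=cap(im,(100,90,40),(130,255,255),(245,140,270,165));o=cap(im,(3,120,90),(20,255,255),(252,220,278,245))
for q in(b,o): print(q, ray("top",q[0],78))
B=ray("top",b[0],78);O=ray("top",o[0],78);print(np.linalg.norm(B-O))
c=cv2.resize(im[140:250,200:320],None,fx=5,fy=5,interpolation=cv2.INTER_CUBIC)
cv2.imwrite("pics/crop0.png",c[:,:,::-1])
E
```

```text
(array([255.62068966, 151.44827586]), array([251, 147,  11,  10,  87], dtype=int32)) [649.30779904 113.64258435]
(array([264.45, 231.63]), array([259, 227,  12,  11, 100], dtype=int32)) [466.77865613  98.00378193]
183.1978715793034
```

View pics/crop0.png

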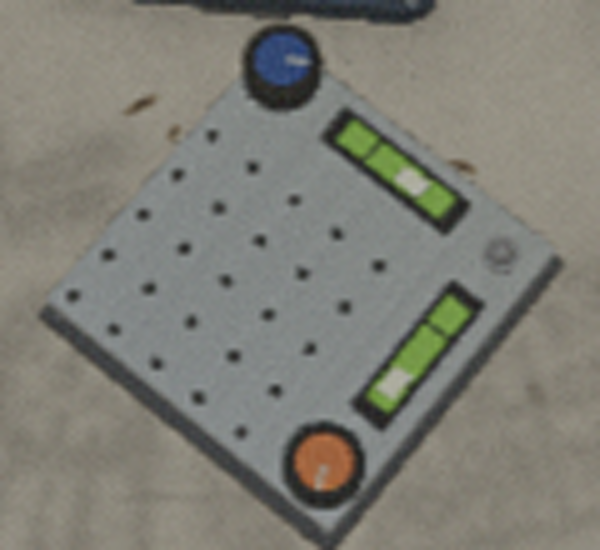

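```bash
cat >> h.py <<'E'
from scipy.spatial.transform import Rotation as Ro
B=np.array([649.5,111.5]);O=np.array([466.8,98.2])
C=(B+O)/2; D=(B-O)/2; F=C+np.array([D[1],-D[0]])   # fixed foot corner (towards -y)
def bub(im,S):
    "bubble offset: ray the neighbourhood of the vial onto z=47, in (along,across) mm"
    u=(S-F)/np.linalg.norm(S-F); v=np.array([-u[1],u[0]])
    M=(S+F)/2
    a,b=np.meshgrid(np.arange(-45,45.1,.5),np.arange(-20,20.1,.5))
    P=M[:,None,None]+u[:,None,None]*a+v[:,None,None]*b
    i=ctrl.camera_info("top");T=np.array(i["T"]);R=T[:3,:3].T
    X=np.dstack([P[0],P[1],np.full_like(a,47)]).reshape(-1,3)
    q=cv2.projectPoints(X,cv2.Rodrigues(R)[0],-R@T[:3,3],np.array(i["intrinsics"]),np.array(i["dist_coeffs"]))[0].reshape(*a.shape,2).astype(np.float32)
    r=cv2.remap(im,q[...,0],q[...,1],cv2.INTER_CUBIC)
    return r
def go(x,y,z,yaw=None):
    s=ctrl.observe();R=Ro.from_quat(np.array(s["orientation"]),scalar_first=True).as_matrix()
    d=R.T@(np.array([x,y,z])-s["ee_pos"]);print("t",round(s["t"],2),"pos",np.round(s["ee_pos"],1),"yaw",round(np.arctan2(R[1,0],R[0,0]),3),"tilt",np.round(R[:2,2],3),"move",np.round(d,1),"q6",round(s["q"][5],2))
E
python3 - <<'E'
from h import *
im=ctrl.get_image("top")
print("foot",F, pix("top",[*F,45]))
r=np.vstack([cv2.resize(bub(im,S),None,fx=4,fy=4) for S in(B,O)])
cv2.imwrite("pics/vials.png",r[:,:,::-1])
s=cv2.resize(ctrl.get_image("side")[170:270,190:380],None,fx=4,fy=4,interpolation=cv2.INTER_CUBIC);cv2.imwrite("pics/sidec.png",s[:,:,::-1])
go(*O,400)
E
```

```text
foot [564.8  13.5] [299.85043814 190.17706683]
t 0.25 pos [ 235.7 -578.8  404.3] yaw 0.387 tilt [-0.     0.001] move [ 469.4 -539.8    4.7] q6 -0.0
```

View pics/vials.png

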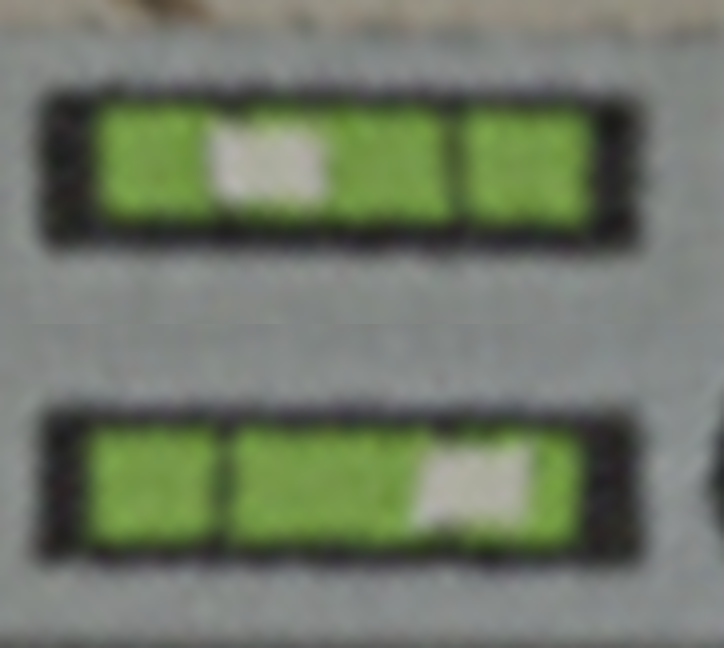

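View pics/sidec.png

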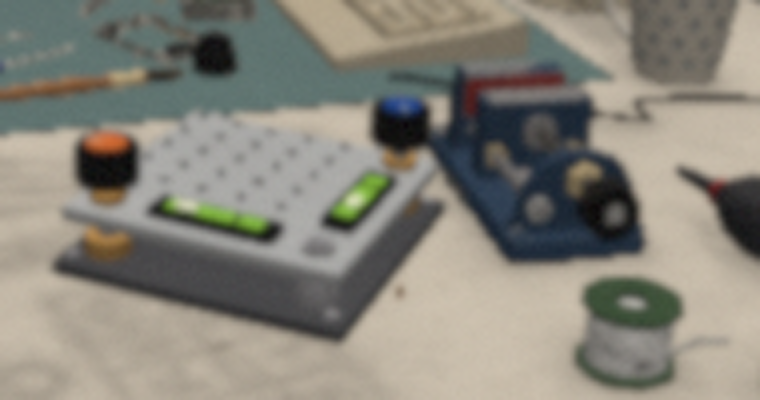

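Read along the vials, the blue bubble is about −9.4 mm and the orange about +17 mm. That means turning blue about 0.59 rad clockwise and orange about 1.07 rad anticlockwise. The vise is no taller than the knob region. I'll go above the orange knob first.

Emit:
step_arm:
  rows:
    - {"gripper":1,"translation":[26,-30,0],"angular":[0,0,0]}
    - {"gripper":1,"translation":[26,-30,0],"angular":[0,0,0]}
    - {"gripper":1,"translation":[26,-30,0],"angular":[0,0,0]}
    - {"gripper":1,"translation":[26,-30,0],"angular":[0,0,0]}
    - {"gripper":1,"translation":[26,-30,0],"angular":[0,0,0]}
    - {"gripper":1,"translation":[26,-30,0],"angular":[0,0,0]}
    - {"gripper":1,"translation":[26,-30,0],"angular":[0,0,0]}
    - {"gripper":1,"translation":[26,-30,0],"angular":[0,0,0]}
    - {"gripper":1,"translation":[26,-30,0],"angular":[0,0,0]}
    - {"gripper":1,"translation":[26,-30,0],"angular":[0,0,0]}
    - {"gripper":1,"translation":[26,-30,0],"angular":[0,0,0]}
    - {"gripper":1,"translation":[26,-30,0],"angular":[0,0,0]}
    - {"gripper":1,"translation":[26,-30,0],"angular":[0,0,0]}
    - {"gripper":1,"translation":[26,-30,0],"angular":[0,0,0]}
    - {"gripper":1,"translation":[26,-30,0],"angular":[0,0,0]}
    - {"gripper":1,"translation":[26,-30,0],"angular":[0,0,0]}
    - {"gripper":1,"translation":[26,-30,0],"angular":[0,0,0]}
    - {"gripper":1,"translation":[26,-30,0],"angular":[0,0,0]}

```text
t: 1.75
ee_pos: [465.6, 100.0, 404.9]
orientation: [0.0, 0.981, 0.192, 0.0]
wrist_force: [0.7, 0.3, 0.5]
finger_gap: 1.0
gripper_force: 0.0
```

Emit:
step_arm:
  rows:
    - {"gripper":0.8,"translation":[0,0,0],"angular":[0,0,0.115]}
    - {"gripper":0.8,"translation":[0,0,0],"angular":[0,0,0.115]}
    - {"gripper":0.8,"translation":[0,0,0],"angular":[0,0,0.115]}
    - {"gripper":0.8,"translation":[0,0,0],"angular":[0,0,0.115]}
    - {"gripper":0.8,"translation":[0,0,0],"angular":[0,0,0.115]}
    - {"gripper":0.8,"translation":[0,0,0],"angular":[0,0,0.115]}
    - {"gripper":0.8,"translation":[0,0,0],"angular":[0,0,0.115]}
    - {"gripper":0.8,"translation":[0,0,0],"angular":[0,0,0.115]}
    - {"gripper":0.8,"translation":[0,0,0],"angular":[0,0,0]}
    - {"gripper":0.8,"translation":[0,0,0],"angular":[0,0,0]}

```text
t: 2.58
ee_pos: [465.5, 97.8, 404.7]
orientation: [-0.0, 0.965, -0.262, 0.0]
wrist_force: [0.4, -0.5, -0.2]
finger_gap: 0.8
gripper_force: 0.0
```

Run:
```python
from h import *
go(*O,221)
```

```text
t 2.58 pos [465.5  97.8 404.7] yaw -0.53 tilt [0. 0.] move [  1.   -1.  183.7] q6 2.3
```

Emit:
step_arm:
  rows:
    - {"gripper":0.8,"translation":[1,-1,30],"angular":[0,0,0]}
    - {"gripper":0.8,"translation":[0,0,40],"angular":[0,0,0]}
    - {"gripper":0.8,"translation":[0,0,40],"angular":[0,0,0]}
    - {"gripper":0.8,"translation":[0,0,30],"angular":[0,0,0]}
    - {"gripper":0.8,"translation":[0,0,20],"angular":[0,0,0]}
    - {"gripper":0.8,"translation":[0,0,14],"angular":[0,0,0]}
    - {"gripper":0.8,"translation":[0,0,9],"angular":[0,0,0]}
    - {"gripper":0.8,"translation":[0,0,0],"angular":[0,0,0]}
    - {"gripper":0.8,"translation":[0,0,0],"angular":[0,0,0]}

```text
t: 3.33
ee_pos: [467.0, 98.2, 221.8]
orientation: [0.0, 0.965, -0.263, -0.0]
wrist_force: [-0.3, -0.0, 0.4]
finger_gap: 0.8
gripper_force: 0.0
```

Run:
```python
from h import *
go(*O,221)
im=ctrl.get_image("side");p=pix("side",[*O,66]);print(p)
x,y=map(int,p)
s=cv2.resize(im[y-60:y+40,x-70:x+90],None,fx=4,fy=4,interpolation=cv2.INTER_CUBIC);cv2.imwrite("pics/s1.png",s[:,:,::-1])
```

```text
t 3.33 pos [467.   98.2 221.8] yaw -0.532 tilt [-0. -0.] move [-0.2  0.1  0.8] q6 2.31
[216.87064083 210.32131141]
```

View pics/s1.png

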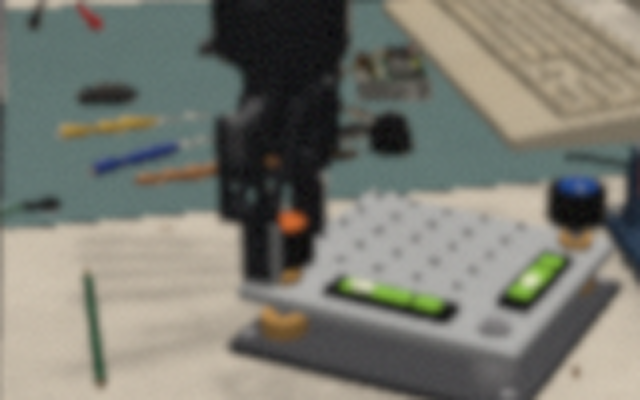

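The fingers straddle the orange knob at about (290,220) in the crop, and the tips are clear of the plate. Closing now.

Emit:
step_arm:
  rows:
    - {"gripper":0.3,"translation":[0,0,0],"angular":[0,0,0]}
    - {"gripper":0.3,"translation":[0,0,0],"angular":[0,0,0]}
    - {"gripper":0.2,"translation":[0,0,0],"angular":[0,0,0]}
    - {"gripper":0.2,"translation":[0,0,0],"angular":[0,0,0]}
    - {"gripper":0.2,"translation":[0,0,0],"angular":[0,0,0]}
    - {"gripper":0.2,"translation":[0,0,0],"angular":[0,0,0]}
    - {"gripper":0.2,"translation":[0,0,0],"angular":[0,0,0]}
    - {"gripper":0.2,"translation":[0,0,0],"angular":[0,0,0]}

```text
t: 4.05
ee_pos: [466.7, 97.5, 222.9]
orientation: [0.001, 0.965, -0.263, 0.0]
wrist_force: [-3.1, -8.4, 14.4]
finger_gap: 0.405
gripper_force: 58.2
```

Emit:
step_arm:
  rows:
    - {"gripper":0.2,"translation":[0,0,0],"angular":[0,0,-0.09]}
    - {"gripper":0.2,"translation":[0,0,0],"angular":[0,0,-0.09]}
    - {"gripper":0.2,"translation":[0,0,0],"angular":[0,0,-0.09]}
    - {"gripper":0.2,"translation":[0,0,0],"angular":[0,0,-0.09]}
    - {"gripper":0.2,"translation":[0,0,0],"angular":[0,0,-0.09]}
    - {"gripper":0.2,"translation":[0,0,0],"angular":[0,0,-0.09]}
    - {"gripper":0.2,"translation":[0,0,0],"angular":[0,0,-0.09]}
    - {"gripper":0.2,"translation":[0,0,0],"angular":[0,0,-0.09]}
    - {"gripper":0.2,"translation":[0,0,0],"angular":[0,0,-0.09]}
    - {"gripper":0.2,"translation":[0,0,0],"angular":[0,0,-0.09]}
    - {"gripper":0.2,"translation":[0,0,0],"angular":[0,0,-0.09]}
    - {"gripper":0.2,"translation":[0,0,0],"angular":[0,0,-0.09]}
    - {"gripper":0.2,"translation":[0,0,0],"angular":[0,0,0]}
    - {"gripper":0.2,"translation":[0,0,0],"angular":[0,0,0]}

```text
t: 5.22
ee_pos: [466.7, 98.6, 222.9]
orientation: [-0.0, 0.963, 0.27, 0.0]
wrist_force: [-4.3, 4.2, 13.8]
finger_gap: 0.404
gripper_force: 58.4
```

Emit:
step_arm:
  rows:
    - {"gripper":0.6,"translation":[0,0,0],"angular":[0,0,0]}
    - {"gripper":0.8,"translation":[0,0,0],"angular":[0,0,0]}
    - {"gripper":0.8,"translation":[0,0,0],"angular":[0,0,0]}
    - {"gripper":0.8,"translation":[0,0,0],"angular":[0,0,0]}
    - {"gripper":0.8,"translation":[0,0,0],"angular":[0,0,0]}
    - {"gripper":0.8,"translation":[0,0,-20],"angular":[0,0,0]}
    - {"gripper":0.8,"translation":[0,0,-40],"angular":[0,0,0]}
    - {"gripper":0.8,"translation":[0,0,-40],"angular":[0,0,0]}
    - {"gripper":0.8,"translation":[0,0,-40],"angular":[0,0,0]}
    - {"gripper":0.8,"translation":[0,0,0],"angular":[0,0,0]}

```text
t: 6.05
ee_pos: [469.1, 98.6, 368.7]
orientation: [0.0, 0.963, 0.27, 0.005]
wrist_force: [2.4, -0.0, 0.5]
finger_gap: 0.801
gripper_force: 0.0
```

```bash
cat >> h.py <<'E'
def val(S):
    r=bub(ctrl.get_image("top"),S); h=cv2.cvtColor(r,cv2.COLOR_RGB2HSV)
    g=cv2.inRange(h,(30,90,60),(60,255,255)); xs=np.where(g[30:52].sum(0)>255*8)[0]; mid=(xs[0]+xs[-1])/2
    y=slice(36,46); s=h[y,xs[0]+2:xs[-1]-1,1].mean(0); b=np.where(s<80)[0]+xs[0]+2
    print("window",xs[0],xs[-1],"bubble",b[0] if len(b) else None,b[-1] if len(b) else None,"val",(b.mean()-mid)/2 if len(b) else None)
E
python3 - <<'E'
from h import *
val(B);val(O);go(*B,355)
E
```

```text
Traceback (most recent call last):
  File "h.py", line 34, in val
    g=cv2.inRange(h,(30,90,60),(60,255,255)); xs=np.where(g[30:52].sum(0)>255*8)[0]; mid=(xs[0]+xs[-1])/2
                                                                                          ~~^^^
IndexError: index 0 is out of bounds for axis 0 with size 0
```

Run:
```python
from h import *
go(*B,360)
```

```text
t 6.1 pos [468.2  98.4 365.7] yaw 0.547 tilt [0.008 0.002] move [161.6  83.    7.1] q6 1.23
```

Emit:
step_arm:
  rows:
    - {"gripper":0.8,"translation":[27,14,0],"angular":[0,0,0]}
    - {"gripper":0.8,"translation":[27,14,0],"angular":[0,0,0]}
    - {"gripper":0.8,"translation":[27,14,0],"angular":[0,0,0]}
    - {"gripper":0.8,"translation":[27,14,0],"angular":[0,0,0]}
    - {"gripper":0.8,"translation":[27,14,0],"angular":[0,0,0]}
    - {"gripper":0.8,"translation":[27,14,0],"angular":[0,0,0]}
    - {"gripper":0.8,"translation":[0,0,0],"angular":[0,0,0.08]}
    - {"gripper":0.8,"translation":[0,0,0],"angular":[0,0,0.08]}
    - {"gripper":0.8,"translation":[0,0,0],"angular":[0,0,0.08]}
    - {"gripper":0.8,"translation":[0,0,0],"angular":[0,0,0]}
    - {"gripper":0.8,"translation":[0,0,0],"angular":[0,0,0]}

```text
t: 7.02
ee_pos: [648.6, 110.6, 360.3]
orientation: [0.0, 0.988, 0.154, -0.001]
wrist_force: [0.1, 0.2, 0.9]
finger_gap: 0.802
gripper_force: 0.0
```

Run:
```python
from h import *
go(*B,222)
im=ctrl.get_image("top");c=cv2.resize(im[130:260,190:330],None,fx=4,fy=4,interpolation=cv2.INTER_CUBIC)
cv2.imwrite("pics/t2.png",c[:,:,::-1])
```

```text
t 7.02 pos [648.6 110.6 360.3] yaw 0.309 tilt [-0.002 -0.   ] move [  1.4  -0.6 138.3] q6 1.43
```

View pics/t2.png

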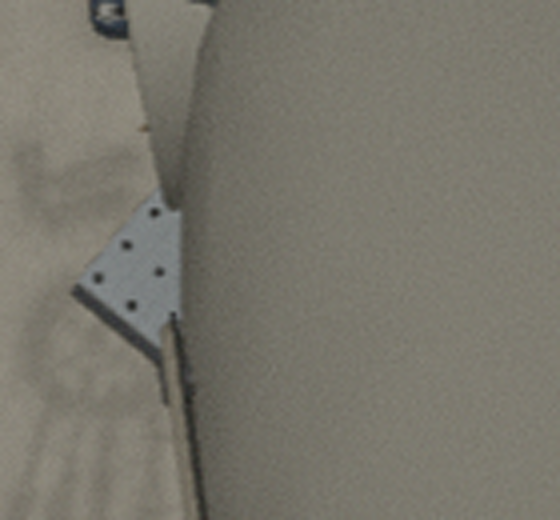

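The arm hides the knobs in the top view, so I'll rely on the measured position for the descent to the blue knob.

Emit:
step_arm:
  rows:
    - {"gripper":0.7,"translation":[1,-1,30],"angular":[0,0,0]}
    - {"gripper":0.7,"translation":[0,0,35],"angular":[0,0,0]}
    - {"gripper":0.7,"translation":[0,0,30],"angular":[0,0,0]}
    - {"gripper":0.7,"translation":[0,0,20],"angular":[0,0,0]}
    - {"gripper":0.7,"translation":[0,0,14],"angular":[0,0,0]}
    - {"gripper":0.7,"translation":[0,0,8],"angular":[0,0,0]}
    - {"gripper":0.7,"translation":[0,0,0],"angular":[0,0,0]}
    - {"gripper":0.7,"translation":[0,0,0],"angular":[0,0,0]}

```text
t: 7.73
ee_pos: [649.9, 112.0, 225.3]
orientation: [-0.0, 0.988, 0.153, 0.0]
wrist_force: [0.1, 0.8, 0.2]
finger_gap: 0.7
gripper_force: 0.0
```

Run:
```python
from h import *
go(*B,222)
im=ctrl.get_image("side");p=pix("side",[*B,66])
x,y=map(int,p)
s=cv2.resize(im[y-60:y+60,x-110:x+70],None,fx=4,fy=4,interpolation=cv2.INTER_CUBIC);cv2.imwrite("pics/s2.png",s[:,:,::-1])
```

```text
t 7.73 pos [649.9 112.  225.3] yaw 0.307 tilt [0.001 0.   ] move [-0.6  0.3  3.3] q6 1.43
```

View pics/s2.png

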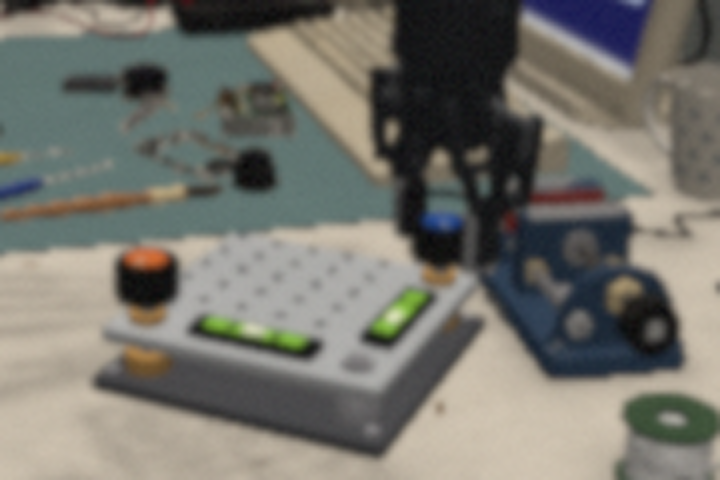

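The blue knob at (440,235) lies between the fingers, which are clear of the vise. The orange bubble at (252,328) is now centred. I'll lower 2 mm, grip and turn clockwise.

Emit:
step_arm:
  rows:
    - {"gripper":0.5,"translation":[0,0,2],"angular":[0,0,0]}
    - {"gripper":0.3,"translation":[0,0,0],"angular":[0,0,0]}
    - {"gripper":0.2,"translation":[0,0,0],"angular":[0,0,0]}
    - {"gripper":0.2,"translation":[0,0,0],"angular":[0,0,0]}
    - {"gripper":0.2,"translation":[0,0,0],"angular":[0,0,0]}
    - {"gripper":0.2,"translation":[0,0,0],"angular":[0,0,0]}
    - {"gripper":0.2,"translation":[0,0,0],"angular":[0,0,0]}
    - {"gripper":0.2,"translation":[0,0,0],"angular":[0,0,0]}

```text
t: 8.45
ee_pos: [649.8, 113.0, 224.3]
orientation: [-0.001, 0.988, 0.153, 0.001]
wrist_force: [-3.1, 5.6, 5.2]
finger_gap: 0.405
gripper_force: 59.5
```

Emit:
step_arm:
  rows:
    - {"gripper":0.2,"translation":[0,0,0],"angular":[0,0,0.075]}
    - {"gripper":0.2,"translation":[0,0,0],"angular":[0,0,0.075]}
    - {"gripper":0.2,"translation":[0,0,0],"angular":[0,0,0.075]}
    - {"gripper":0.2,"translation":[0,0,0],"angular":[0,0,0.075]}
    - {"gripper":0.2,"translation":[0,0,0],"angular":[0,0,0.075]}
    - {"gripper":0.2,"translation":[0,0,0],"angular":[0,0,0.075]}
    - {"gripper":0.2,"translation":[0,0,0],"angular":[0,0,0.075]}
    - {"gripper":0.2,"translation":[0,0,0],"angular":[0,0,0.075]}
    - {"gripper":0.2,"translation":[0,0,0],"angular":[0,0,0]}
    - {"gripper":0.2,"translation":[0,0,0],"angular":[0,0,0]}

```text
t: 9.28
ee_pos: [649.8, 112.2, 224.3]
orientation: [-0.0, 0.989, -0.146, 0.001]
wrist_force: [-2.8, 0.5, 5.3]
finger_gap: 0.403
gripper_force: 59.6
```

Emit:
step_arm:
  rows:
    - {"gripper":0.6,"translation":[0,0,0],"angular":[0,0,0]}
    - {"gripper":0.7,"translation":[0,0,0],"angular":[0,0,0]}
    - {"gripper":0.7,"translation":[0,0,0],"angular":[0,0,0]}
    - {"gripper":0.7,"translation":[0,0,0],"angular":[0,0,0]}
    - {"gripper":0.7,"translation":[0,0,0],"angular":[0,0,0]}
    - {"gripper":0.7,"translation":[0,0,-20],"angular":[0,0,0]}
    - {"gripper":0.7,"translation":[0,0,-40],"angular":[0,0,0]}
    - {"gripper":0.7,"translation":[0,0,-40],"angular":[0,0,0]}
    - {"gripper":0.7,"translation":[0,0,-40],"angular":[0,0,0]}
    - {"gripper":0.7,"translation":[0,0,0],"angular":[0,0,0]}

```text
t: 10.12
ee_pos: [651.9, 112.3, 371.4]
orientation: [-0.002, 0.989, -0.146, 0.006]
wrist_force: [1.9, -0.3, 0.7]
finger_gap: 0.699
gripper_force: 0.0
```

Run:
```python
from h import *
go(450,-300,380)
```

```text
t 10.12 pos [651.9 112.3 371.4] yaw -0.293 tilt [0.012 0.002] move [-74.  453.  -11.9] q6 2.03
```

Next I'll move the arm out of the camera's view and check the bubbles.

Emit:
step_arm:
  rows:
    - {"gripper":0.7,"translation":[-7,38,-1],"angular":[0,0,0]}
    - {"gripper":0.7,"translation":[-7,38,-1],"angular":[0,0,0]}
    - {"gripper":0.7,"translation":[-7,38,-1],"angular":[0,0,0]}
    - {"gripper":0.7,"translation":[-7,38,-1],"angular":[0,0,0]}
    - {"gripper":0.7,"translation":[-7,38,-1],"angular":[0,0,0]}
    - {"gripper":0.7,"translation":[-7,38,-1],"angular":[0,0,0]}
    - {"gripper":0.7,"translation":[-7,38,-1],"angular":[0,0,0]}
    - {"gripper":0.7,"translation":[-7,38,-1],"angular":[0,0,0]}
    - {"gripper":0.7,"translation":[-7,38,-1],"angular":[0,0,0]}
    - {"gripper":0.7,"translation":[-7,38,-1],"angular":[0,0,0]}
    - {"gripper":0.7,"translation":[-7,38,-1],"angular":[0,0,0]}
    - {"gripper":0.7,"translation":[-7,38,-1],"angular":[0,0,0]}
    - {"gripper":0.7,"translation":[0,0,0],"angular":[0,0,0]}
    - {"gripper":0.7,"translation":[0,0,0],"angular":[0,0,0]}

```text
t: 11.28
ee_pos: [436.3, -302.0, 374.6]
orientation: [0.0, 0.989, -0.148, 0.0]
wrist_force: [0.4, 0.1, -0.6]
finger_gap: 0.705
gripper_force: 0.0
```

Run:
```python
from h import *
im=ctrl.get_image("top")
r=np.vstack([cv2.resize(bub(im,S),None,fx=4,fy=4) for S in(B,O)])
cv2.imwrite("pics/vials2.png",r[:,:,::-1])
go(450,-300,380);val(B);val(O)
```

```text
t 11.33 pos [ 436.9 -300.9  374.5] yaw -0.295 tilt [0. 0.] move [12.2 -4.6 -5.5] q6 1.26
window 23 148 bubble 71 100 val 0.0
window 22 146 bubble 71 99 val 0.5
```

View pics/vials2.png

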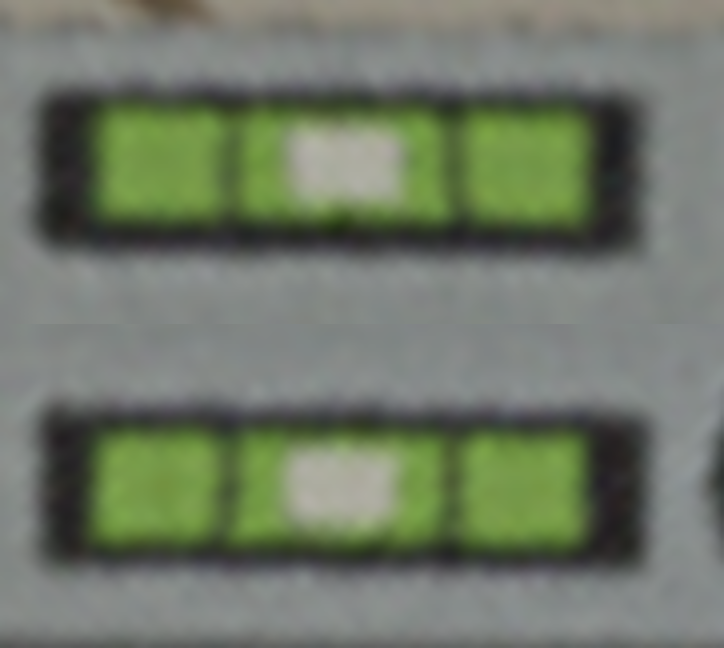

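Both bubbles sit midway between their marks: the blue at (345,165) between marks at 231 and 455, the orange at (340,487) between 226 and 450.

```bash
python3 -c "
from bench import ctrl
print(ctrl.job_done())"
```

```text
the job is handed in; nothing more can be done
None
```

The stage plate is level and the job is handed in: by the camera, both bubbles are within about 0.5 mm of the middle of their marks (6 mm allowed), the knobs are released and the arm is clear, at about 11.5 s of the 45 s allowed.

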